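# Load the reagent carrier with its four bottles

## Task

Load the reagent carrier (the aluminium tray with four coloured wells) for the next run: pick out the four loose screw-cap reagent bottles standing to its right on the open worktop and stand each one upright and fully down in the well made for it - small red-capped bottle in the red well, dark bottle in the black well, green-capped bottle in the green well, large white blue-capped bottle in the blue well. Set the bottles in, do not drop or topple them, and leave the two amber vials that stand among them as they are; the bottles grouped at the back of the bench are not part of the job.

Things in the scene. Friction and masses are not known exactly. Their poses are not given: they have to be found in the camera images.
- bottle_red: Reagent bottle, round, rigid and closed, 38 mm in diameter, 70 mm tall, white with a red-brown label and a red screw cap (cap 21 mm in diameter, from 60 to 70 mm above the underside). 0.08 to 0.17 kg. Loose, standing upright on the open worktop in front of the robot, to the right of the carrier. Origin: centre of its underside; z up along its axis.
- bottle_dark: Reagent bottle, round, rigid and closed, 43 mm in diameter, 92 mm tall, dark grey, nearly black, with a blue screw cap (cap 24 mm in diameter, from 79 to 92 mm above the underside). 0.1 to 0.22 kg. Loose, standing upright on the open worktop in front of the robot, to the right of the carrier. Origin: centre of its underside; z up along its axis.
- bottle_green: Reagent bottle, round, rigid and closed, 48 mm in diameter, 98 mm tall, white with a violet label and a green screw cap (cap 27 mm in diameter, from 84 to 98 mm above the underside). 0.12 to 0.26 kg. Loose, standing upright on the open worktop in front of the robot, to the right of the carrier. Origin: centre of its underside; z up along its axis.
- bottle_blue: Reagent bottle, round, rigid and closed, 64 mm in diameter, 150 mm tall, white with a blue screw cap (cap 36 mm in diameter, from 129 to 150 mm above the underside). 0.27 to 0.56 kg. Loose, standing upright on the open worktop in front of the robot, to the right of the carrier. Origin: centre of its underside; z up along its axis.
- adapter_red: Well for the red-capped bottle: grey block 93 mm square, 22 mm high, fixed on the aluminium tray, with a red sleeve: round well of 44 mm inner diameter, floor 6 mm above the origin; straight up to 22 mm, then the mouth flares out 5 mm all round up to the rim at 30 mm. Four blocks in a square, 94 mm between centres, in any order; all else on the tray is lower. Origin: centre of the underside.
- adapter_black: Well for the dark bottle: grey block 93 mm square, 22 mm high, fixed on the aluminium tray, with a black sleeve: round well of 49 mm inner diameter, floor 6 mm above the origin; straight up to 22 mm, then the mouth flares out 5 mm all round up to the rim at 30 mm. Four blocks in a square, 94 mm between centres, in any order; all else on the tray is lower. Origin: centre of the underside.
- adapter_green: Well for the green-capped bottle: grey block 93 mm square, 22 mm high, fixed on the aluminium tray, with a green sleeve: round well of 54 mm inner diameter, floor 6 mm above the origin; straight up to 22 mm, then the mouth flares out 5 mm all round up to the rim at 30 mm. Four blocks in a square, 94 mm between centres, in any order; all else on the tray is lower. Origin: centre of the underside.
- adapter_blue: Well for the large white bottle: grey block 93 mm square, 22 mm high, fixed on the aluminium tray, with a blue sleeve: round well of 70 mm inner diameter, floor 6 mm above the origin; straight up to 22 mm, then the mouth flares out 5 mm all round up to the rim at 30 mm. Four blocks in a square, 94 mm between centres, in any order; all else on the tray is lower. Origin: centre of the underside.
- vial_orange: Small amber glass vial with an orange cap, 15 mm in diameter, 44 mm tall, standing loose among the bottles; light (20 g) and easily knocked over. Not a bottle: it stays where it is. Origin: centre of its underside.
- vial_white: Small amber glass vial with a white cap, 15 mm in diameter, 44 mm tall, standing loose among the bottles; light (20 g) and easily knocked over. Not a bottle: it stays where it is. Origin: centre of its underside.

How it is judged:
At the end, for the whole second after the job is handed in: Each bottle stands in the well of its own adapter: its axis within 8 mm of the well's axis, its underside less than 4 mm above the well's floor, tilted less than 0.12 rad, at rest and released; both amber vials still stand within 20 mm of where they stood (horizontal distance between bottle_red and adapter_red below 0.008 m and z of bottle_red in the frame of adapter_red below 0.01 m and angle between each of bottle_red, bottle_dark, bottle_green, bottle_blue's own z axis and vertical below 0.12 rad and linear speed of each of bottle_red, bottle_dark, bottle_green, bottle_blue below 0.02 m/s and horizontal distance between bottle_dark and adapter_black below 0.008 m and z of bottle_dark in the frame of adapter_black below 0.01 m and horizontal distance between bottle_green and adapter_green below 0.008 m and z of bottle_green in the frame of adapter_green below 0.01 m and horizontal distance between bottle_blue and adapter_blue below 0.008 m and z of bottle_blue in the frame of adapter_blue below 0.01 m and distance of each of vial_orange, vial_white from where it was at the start of the episode below 0.02 m and angle between each of vial_orange, vial_white's own z axis and vertical below 0.2 rad); the robot touches nothing.
It fails at once if a bottle is toppled (tilted more than 0.6 rad) (angle between any of bottle_red, bottle_dark, bottle_green, bottle_blue's own z axis and vertical above 0.6 rad).
It fails at once if a bottle is dropped (moves faster than 0.8 m/s while the fingers do not hold it: a fall of more than about 3 cm) ((linear speed of bottle_red above 0.8 m/s and contact force between the fingers and bottle_red below 0.5 N) or (linear speed of bottle_dark above 0.8 m/s and contact force between the fingers and bottle_dark below 0.5 N) or (linear speed of bottle_green above 0.8 m/s and contact force between the fingers and bottle_green below 0.5 N) or (linear speed of bottle_blue above 0.8 m/s and contact force between the fingers and bottle_blue below 0.5 N)).
It fails at once if an amber vial is knocked over or pushed more than 20 mm (angle between any of vial_orange, vial_white's own z axis and vertical above 0.5 rad or distance of any of vial_orange, vial_white from where it was at the start of the episode above 0.02 m).
It also fails if it takes over 93 s, if anything falls off the work surface, if the arm or the gripper's body presses on something with over 40 N, if the wrist force passes 120 N, or if a joint passes its speed limit or range.

## Robot

A 7-joint arm with a two-finger parallel gripper is mounted at the origin on a cart in front of the work surface, level with it; the furniture and walls round the work are solid. World frame = base frame: x ahead of the robot, y to its left, z up, the work surface at z = 0. Lengths are in m, angles in rad, forces in N, time in s.
With the tool pointing down it reaches from about 0.425 to 0.875 m from the base axis. Payload 4.7 kg.
Tool frame: the origin (TCP) lies at the very end of the fingers, on their centre line; the grasp point (between the pads) lies 19 mm behind it; z points along the fingers, y is the direction in which the jaws open and shut (so a half turn about z gives the same grasp; the last joint's range is limited). The gripper opens to 87 mm and grips with 3 to 60 N. Pads are 19 mm wide; open, the fingers measure 117 mm over their backs; the gripper's body (75 mm by 190 mm) begins 51 mm behind the grasp point.
Start: joints at [1.214, 0.321, -0.07, 1.45, 0.023, 1.371, -0.057], TCP at [0.236, -0.606, 0.223] pointing down, gripper open.
Joint ranges: [-2.86, 2.86], [-0.3, 2.09], [-1.38, 1.24], [0.06, 2.45], [-1.56, 4.7], [0.09, 2.05], [-2.69, 2.69]. Speed limits (rad/s): [2.57, 2.57, 3.14, 3.14, 3.14, 3.14, 3.14].

## Interface

Orientations are given as a rotation vector (axis times angle).
In Python, from bench import * gives the robot as it stands.
- The arm moves only by the shell command python3 -m jog 'ROWS' [OPENING] [FORCE]. ROWS is JSON, a list of rows, each a list of 4 numbers: the shift along the world's x, y, z in mm, then the turn about the world's z in rad. In form: [[x, y, z, twist], ...]. A call has exactly 8 rows; each row is the pose to reach, as a shift and turn from the pose commanded when the call began; what a row does not reach only later rows make up. A row lasts 1/8 s, in which the tool goes at most 62.5 mm and 10.7 degrees, less where a joint would pass 70% of its speed; a pose out of reach is approached as far as the arm can. A call with a gripper value outside its range is refused whole. OPENING is the opening, from -1 (shut) to 1 (fully open), set as the call begins (- or left out, the last holds). The fingers move at their own pace and stop on an object; FORCE is the grip in N (left out, the last holds). Time passes only in rows, so rows that repeat a pose let the fingers close, or fill a call up. It gives the time, the measured TCP pose, the force and the opening at its end, in the units of the state.
- get_state(): the state, without advancing time (a new reading comes with each control period).
- get_image(name): name is "scene" or "top" or "wrist"; returns a dict with "image" (480x640x3 uint8, red, green, blue), "fx", "fy", "cx", "cy" (pixels), "D" ([k1, k2, p1, p2, k3] as OpenCV has them; the pictures are not rectified), "position" and "rotation" of the camera in the world; the wrist camera has in their place "tool_from_camera" (4x4, takes a point from camera to tool coordinates, whose origin is the TCP and whose axes are the flange's). Camera axes: x right, y down, z forward; pixel columns grow to the right and rows downward; lengths in m; the calibration is good to about 2 mm. A picture is of the moment at which its call begins: read the wrist's pose just before it. There is no depth.
- close_job(): hands the job in, once; it reports no verdict.
The state is a dict: "time": time; "joint_positions": joint angles; "qd": joint speeds; "joint_torque": joint torques, N m; "position": TCP position; "tool_rot": TCP orientation; "ft_force": force on the tool from outside, world axes, zero at the start; "torque": the same for the moment, N m; "grip_width": opening from 0.0 (shut) to 1.0 (fully open).
Only numpy, scipy, OpenCV 4.12 (cv2) and the standard library are available. Lean on these libraries where they do the work, as an engineer would, in place of code of your own. Each camera call takes 0.05 s, during which the arm holds its last target. There are 200 camera calls.

## Working session

There is one attempt and no reset: what is moved stays moved. The work goes in short steps, Python scripts to look and compute and a shell command to move; the robot and the scene stay as the last step left them, time stands still between calls to the robot, and variables do not carry over. Pictures are saved under pics/ and viewed, about 12 in all and at most 16, crops included, and the job is handed in when it is done.

```bash
mkdir -p pics; python3 - <<'E'
from bench import *
import cv2
s=get_state();print({k:s[k] for k in('time','position','tool_rot','grip_width')})
for n in('top','scene'):
    d=get_image(n);cv2.imwrite(f'pics/{n}0.png',d['image'][:,:,::-1]);print(n,{k:v for k,v in d.items() if k!='image'})
d=get_image('wrist');print({k:v for k,v in d.items() if k!='image'})
E
```

```text
{'time': 0.0, 'position': array([ 0.23526607, -0.60531434,  0.22143961]), 'tool_rot': array([-3.08587922e+00, -5.78796508e-01,  7.31530219e-04]), 'grip_width': 1.0004673424561263}
top {'fx': 487.4128483020492, 'fy': 487.4128483020492, 'cx': 313.8584962177634, 'cy': 245.1135546338621, 'D': array([-0.13192653,  0.        ,  0.        ,  0.        ,  0.        ]), 'position': array([0.41663017, 0.02655866, 1.14667843]), 'rotation': array([-2.16844536,  2.17276227, -0.15555964])}
scene {'fx': 602.9987153696219, 'fy': 602.9987153696219, 'cx': 324.3401095429085, 'cy': 231.97544250430633, 'D': array([0.04875618, 0.        , 0.        , 0.        , 0.        ]), 'position': array([-0.56366326, -0.76835657,  0.76469658]), 'rotation': array([-1.87041037,  0.99404096, -0.58948301])}
{'fx': 338.5045885131072, 'fy': 338.5045885131072, 'cx': 320.20265207484675, 'cy': 236.45768868281908, 'D': array([-0.06026751,  0.        ,  0.        ,  0.        ,  0.        ]), 'tool_from_camera': array([[-1.49555609e-04, -9.68464909e-01, -2.49149949e-01,
         6.73434982e-02],
       [ 9.99999933e-01, -2.27973823e-04,  2.85888273e-04,
         7.07711700e-04],
       [-3.33672427e-04, -2.49149890e-01,  9.68464879e-01,
        -1.61654474e-01],
       [ 0.00000000e+00,  0.00000000e+00,  0.00000000e+00,
         1.00000000e+00]])}
```

View pics/top0.png

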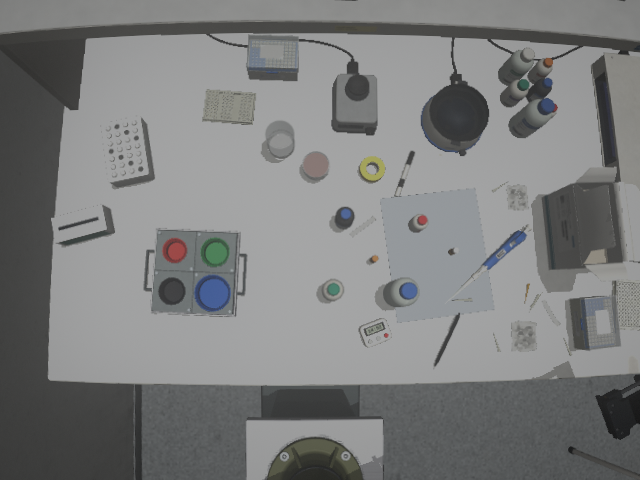

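View pics/scene0.png

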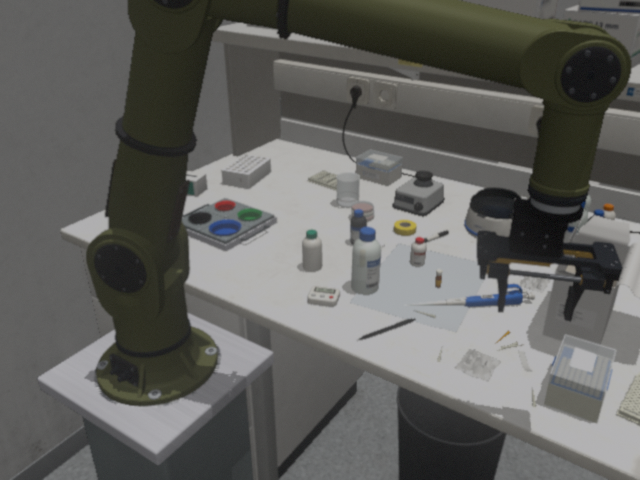

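```bash
cat > h.py <<'E'
from bench import *
import cv2, numpy as np
from scipy.spatial.transform import Rotation as Ro
def cam(d,s=None):
    K=np.array([[d['fx'],0,d['cx']],[0,d['fy'],d['cy']],[0,0,1]])
    if 'position' in d: return K,np.array(d['D']),Ro.from_rotvec(d['rotation']).as_matrix(),np.array(d['position'])
    R=Ro.from_rotvec(s['tool_rot']).as_matrix();T=np.array(d['tool_from_camera'])
    return K,np.array(d['D']),R@T[:3,:3],R@T[:3,3]+s['position']
def ray(c,uv):
    K,D,R,p=c
    n=cv2.undistortPoints(np.array(uv,float).reshape(-1,1,2),K,D).reshape(-1,2)
    return p,(R@np.c_[n,np.ones(len(n))].T).T
def onplane(c,uv,z):
    p,r=ray(c,uv);return p+r*((z-p[2])/r[:,2])[:,None]
def proj(c,P):
    K,D,R,p=c
    return cv2.projectPoints(np.array(P,float).reshape(-1,3),cv2.Rodrigues(R.T)[0],-R.T@p,K,D)[0].reshape(-1,2)
def tri(c1,u1,c2,u2):
    p,a=ray(c1,[u1]);q,b=ray(c2,[u2]);a=a[0]/np.linalg.norm(a);b=b[0]/np.linalg.norm(b)
    t=np.linalg.lstsq(np.c_[a,-b],q-p,rcond=None)[0]
    return (p+a*t[0]+q+b*t[1])/2,np.linalg.norm(p+a*t[0]-q-b*t[1])
H={'red':[(0,8),(172,180)],'green':[(55,90)],'blue':[(100,125)],'orange':[(8,20)]}
def mask(im,col,smin=80,vmin=40):
    h=cv2.cvtColor(im,cv2.COLOR_RGB2HSV);m=np.zeros(im.shape[:2],np.uint8)
    if col=='black': return cv2.inRange(h,(0,0,0),(180,255,smin))
    for a,b in H[col]: m|=cv2.inRange(h,(a,smin,vmin),(b,255,255))
    return m
def blobs(m,amin=25):
    n,l,st,ce=cv2.connectedComponentsWithStats(m)
    return [(ce[i].round(1).tolist(),int(st[i][4]),st[i][:4].tolist()) for i in range(1,n) if st[i][4]>=amin]
E
python3 - <<'E'
from h import *
for n in('top','scene'):
    d=get_image(n);im=d['image'];print(n)
    for c in H: print(c,blobs(mask(im,c)))
    if n=='top':
        C=cam(d);print(blobs(mask(im,'black',45)[250:330,140:250],60))
        for nm,uv,z in [('red',(421,220),.065),('dark',(346.5,214),.09),('green',(333.5,289.5),.095),('blue',(409,291),.15),('vo',(374,259),.044),('vw',(453,251),.044),('aR',(175,250),.035),('aG',(215,252),.035),('aB',(213,293),.035),('aK',(172,291),.035)]:
            print(nm,onplane(C,[uv],z).round(4)[0])
        cv2.imwrite('pics/a1.png',np.hstack([cv2.resize(im[225:325,140:250],None,fx=4,fy=4)[:,:,::-1],cv2.resize(im[200:300,330:420],None,fx=4,fy=4)[:,:,::-1]]))
E
```

```text
top
red [([422.0, 219.4], 61, [418, 216, 9, 8]), ([174.3, 250.1], 463, [162, 238, 25, 25])]
green [([523.8, 83.9], 64, [520, 80, 9, 9]), ([214.9, 253.8], 456, [201, 242, 28, 24]), ([333.3, 288.8], 94, [328, 284, 11, 11])]
blue [([547.6, 82.1], 58, [544, 78, 8, 9]), ([547.2, 104.9], 143, [541, 98, 13, 15]), ([430.2, 139.7], 32, [424, 131, 16, 17]), ([345.4, 213.4], 85, [341, 209, 10, 10]), ([505.7, 247.9], 333, [484, 231, 42, 38]), ([212.2, 292.7], 1050, [194, 275, 37, 37]), ([409.3, 290.3], 204, [402, 283, 16, 16])]
orange [([548.1, 61.7], 60, [544, 58, 9, 9]), ([374.5, 258.2], 28, [372, 256, 6, 6])]
[]
red [ 0.6041 -0.2434  0.065 ]
dark [ 0.6128 -0.0708  0.09  ]
green [ 0.4467 -0.0404  0.095 ]
blue [ 0.4412 -0.1928  0.15  ]
vo [ 0.5172 -0.1368  0.044 ]
vw [ 0.5353 -0.322   0.044 ]
aR [0.5391 0.3203 0.035 ]
aG [0.5345 0.2272 0.035 ]
aB [0.4406 0.2301 0.035 ]
aK [0.4448 0.3248 0.035 ]
scene
red [([224.5, 205.0], 159, [215, 200, 21, 11]), ([419.5, 239.8], 42, [416, 237, 9, 7])]
green [([190.3, 188.8], 32, [188, 183, 5, 11]), ([248.5, 213.6], 146, [238, 209, 23, 11]), ([311.2, 232.5], 39, [307, 230, 9, 6])]
blue [([610.1, 9.4], 105, [581, 8, 59, 4]), ([630.0, 91.3], 38, [627, 88, 7, 8]), ([598.7, 212.1], 52, [594, 209, 10, 7]), ([358.4, 212.6], 47, [355, 210, 8, 7]), ([224.6, 226.9], 403, [209, 219, 32, 17]), ([366.4, 233.1], 175, [359, 226, 16, 15]), ([471.1, 230.8], 25, [466, 226, 12, 9]), ([570.2, 228.9], 25, [567, 227, 7, 5]), ([513.6, 295.3], 240, [505, 284, 18, 20]), ([482.0, 300.4], 268, [466, 294, 34, 12])]
orange [([608.2, 206.7], 73, [603, 203, 11, 8]), ([578.9, 252.9], 157, [563, 249, 31, 9]), ([519.9, 261.1], 179, [495, 258, 55, 8]), ([438.1, 281.5], 34, [436, 277, 5, 10])]
```

View pics/a1.png

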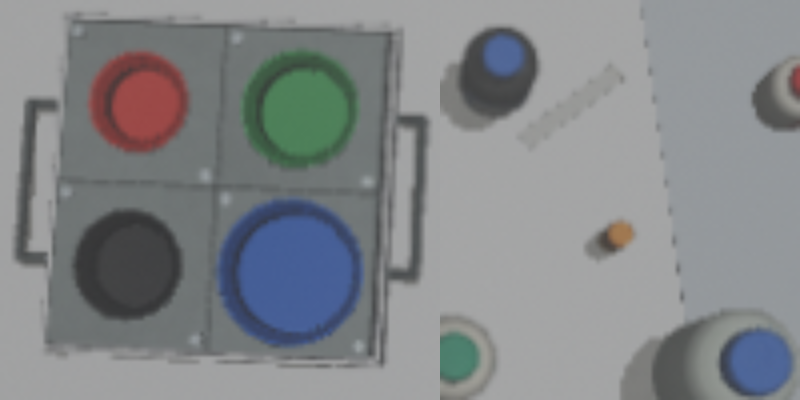

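```bash
python3 -m jog '[[0,50,30,0],[10,110,50,0],[30,165,60,0],[70,210,70,0],[115,250,80,0],[165,285,80,0],[215,315,80,0],[265,340,80,0]]' 1 20
python3 -m jog '[[45,20,-15,0],[90,22,-30,0],[104,22,-45,0],[104,22,-60,0],[104,22,-60,0],[104,22,-60,0],[104,22,-60,0],[104,22,-60,0]]'
python3 - <<'E'
from h import *
s=get_state();d=get_image('wrist');cv2.imwrite('pics/w1.png',d['image'][:,:,::-1]);C=cam(d,s);print(s['time'],s['position'],s['tool_rot'])
for c in H:print(c,blobs(mask(d['image'],c),60))
print(proj(C,[[.604,-.243,.065],[.441,-.193,.15],[.517,-.137,.044],[.535,-.322,.044]]).round())
E
```

```text
time: 1.25
position: [0.5019, -0.2645, 0.303]
tool_rot: [3.087, 0.58, 0.001]
ft_force: [-0.3, -0.4, -1.0]
grip_width: 1.001
time: 2.25
position: [0.6045, -0.2441, 0.2435]
tool_rot: [3.087, 0.578, 0.002]
ft_force: [-0.3, 0.4, -0.2]
grip_width: 0.998
2.25 [ 0.6044877  -0.24414621  0.24353485] [3.08681527e+00 5.78209540e-01 1.52359698e-03]
red [([320.8, 217.0], 351, [311, 207, 21, 21])]
green []
blue [([436.3, 54.8], 489, [420, 0, 54, 96]), ([523.3, 18.7], 413, [491, 0, 58, 33]), ([505.7, 93.3], 84, [489, 86, 39, 12]), ([148.3, 144.9], 671, [134, 131, 30, 29]), ([414.9, 328.0], 101, [408, 323, 15, 11]), ([210.0, 360.2], 269, [194, 352, 32, 14])]
orange [([208.1, 246.1], 214, [199, 238, 22, 17])]
[[318. 218.]
 [200. 383.]
 [202. 251.]
 [360. 293.]]
```

View pics/w1.png

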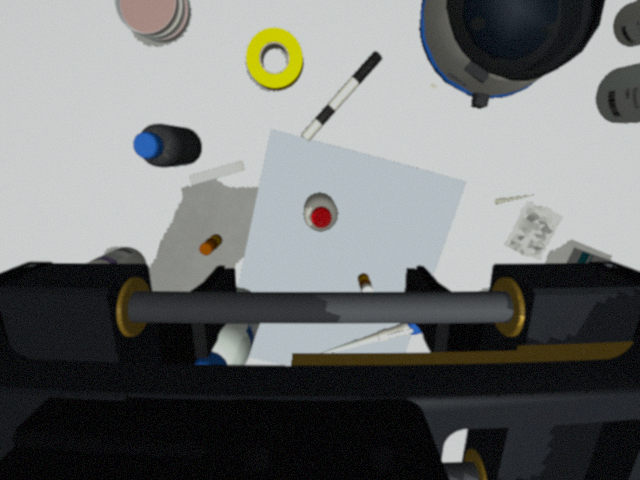

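```bash
python3 - <<'E'
from h import *
s=get_state();d=get_image('wrist');C=cam(d,s)
print(onplane(C,[(320.8,217)],.068),onplane(C,[(148,145)],.09),onplane(C,[(212,240)],.044))
dt=get_image('top');Ct=cam(dt);ds=get_image('scene');Cs=cam(ds)
for nm,u,v in [('red',(174.7,250.5),(224.5,205)),('green',(215,252),(249,214)),('blue',(212.7,293),(224.6,226.9))]: print(nm,tri(Ct,u,Cs,v))
A=onplane(Ct,[(174.7,250.5),(215,252),(212.7,293),(172,291)],.038)[:,:2]
c=A.mean(0);B=A-c;t=np.array([[-1,1],[-1,-1],[1,-1],[1,1]])*47
a=np.arctan2((np.array([[1,1],[1,-1],[-1,-1],[-1,1]])*.047*B[:,::-1]*[[-1,1]]).sum()*-1,1);print(c)
P=np.array([[1,1],[1,-1],[-1,-1],[-1,1]])*.047
th=np.arctan2((P[:,0]*B[:,1]-P[:,1]*B[:,0]).sum(),(P*B).sum());R=np.array([[np.cos(th),-np.sin(th)],[np.sin(th),np.cos(th)]])
print(th,P@R.T+c,(A-(P@R.T+c))*1000)
cv2.imwrite('pics/s1.png',np.hstack([cv2.resize(ds['image'][180:300,290:390],(400,480)),cv2.resize(ds['image'][180:255,170:290],(768,480))[:, 150:550]])[:,:,::-1])
E
```

```text
[[ 0.60608799 -0.24514828  0.068     ]] [[ 0.61573283 -0.07158826  0.09      ]] [[ 0.53393559 -0.14366155  0.044     ]]
red (array([0.53861057, 0.32111672, 0.03274803]), np.float64(0.001260106645772059))
green (array([0.53480023, 0.22774868, 0.03208256]), np.float64(8.862905113978388e-06))
blue (array([0.44089736, 0.23102371, 0.03262014]), np.float64(0.0006231303431456902))
[0.48928908 0.27529181]
-0.04018291855144709 [[0.53813923 0.32036579]
 [0.53436305 0.22644167]
 [0.44043893 0.23021784]
 [0.44421511 0.32414196]] [[-0.5047902  -0.14874559]
 [-0.19299798  0.24229632]
 [ 0.13954113  0.05716256]
 [ 0.55824705 -0.15071328]]
```

View pics/s1.png

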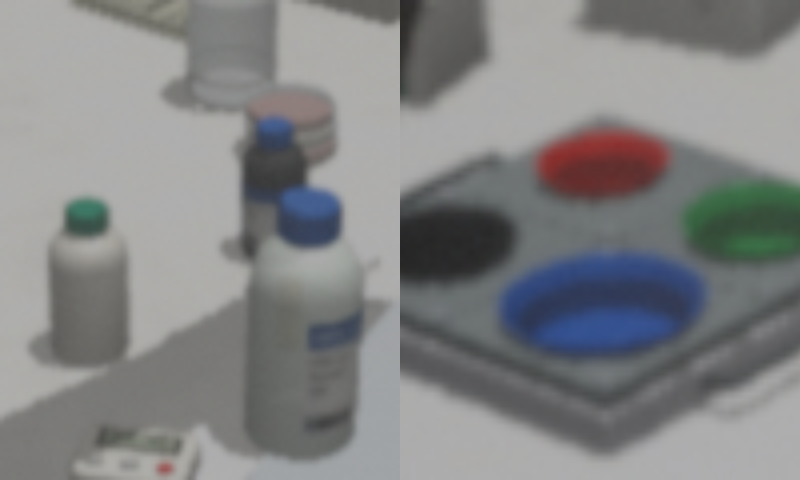

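```bash
python3 -m jog '[[1,-1,-50,0],[1,-1,-105,0],[1,-1,-150,0],[1,-1,-185,0],[1,-1,-205,0],[1,-1,-214,0],[1,-1,-214,0],[1,-1,-214,0]]'
python3 -m jog '[[0,0,0,0],[0,0,0,0],[0,0,0,0],[0,0,0,0],[0,0,0,0],[0,0,0,0],[0,0,0,0],[0,0,0,0]]' -1 25
```

```text
time: 3.45
position: [0.6067, -0.2452, 0.0302]
tool_rot: [3.086, 0.579, 0.003]
ft_force: [-0.2, 0.1, 0.4]
grip_width: 0.996
time: 4.45
position: [0.6055, -0.2447, 0.0286]
tool_rot: [-3.088, -0.579, 0.0]
ft_force: [-0.1, -0.3, -0.3]
grip_width: 0.418
```

```bash
python3 -m jog '[[0,0,15,0],[0,0,50,0],[0,0,95,0],[0,0,130,0],[-2,30,140,0],[-8,75,140,0],[-15,125,140,0],[-22,180,140,0]]'
python3 -m jog '[[-8,55,0,0],[-16,112,0,0],[-22,170,0,0],[-28,228,0,0],[-34,285,0,0],[-40,340,0,0],[-45,375,0,0],[-45,385,0,0]]'
python3 -m jog '[[0,0,-25,0],[0,0,-50,0],[0,0,-60,0],[0,0,-60,0],[0,0,-60,0],[0,0,-60,0],[0,0,-60,0],[0,0,-60,0]]'
python3 - <<'E'
from h import *
s=get_state();d=get_image('wrist');cv2.imwrite('pics/w2.png',d['image'][:,:,::-1]);C=cam(d,s);print(s['time'],s['position'],s['tool_rot'])
P=[[.5381,.3204,.033],[.5344,.2264,.033],[.4404,.2302,.033],[.4442,.3241,.033]]
print(proj(C,P).round())
print('red',blobs(mask(d['image'],'red'),60),'green',blobs(mask(d['image'],'green'),60))
E
```

```text
time: 5.45
position: [0.5834, -0.064, 0.1697]
tool_rot: [3.087, 0.577, 0.002]
ft_force: [0.5, -0.0, -0.4]
grip_width: 0.423
time: 6.45
position: [0.5371, 0.3236, 0.1696]
tool_rot: [-3.085, -0.586, -0.001]
ft_force: [-0.1, 0.3, -1.0]
grip_width: 0.423
time: 7.45
position: [0.5386, 0.3202, 0.1089]
tool_rot: [3.088, 0.579, 0.001]
ft_force: [-0.1, -0.5, 0.1]
grip_width: 0.427
7.45 [0.53862422 0.32024632 0.1088566 ] [3.08769843e+00 5.79271091e-01 6.06082412e-04]
[[319. 245.]
 [432. 293.]
 [377. 388.]
 [272. 349.]]
red [([316.7, 229.2], 3018, [277, 203, 81, 62]), ([321.4, 332.7], 1011, [296, 323, 54, 24])] green [([55.7, 94.3], 258, [0, 89, 113, 12]), ([421.6, 263.8], 1315, [386, 247, 82, 46])]
```

View pics/w2.png

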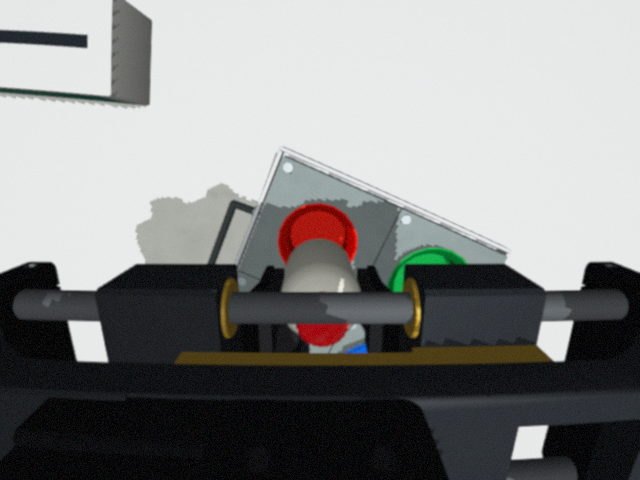

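```bash
cat >> h.py <<'E'
def circ(C,c,r,z,n=72):
    a=np.linspace(0,2*np.pi,n);return proj(C,np.c_[c[0]+r*np.cos(a),c[1]+r*np.sin(a),0*a+z])
def fitcirc(C,edges,z,x0):
    # pixel edge points on a circle at height z -> centre, radius (plane least squares)
    from scipy.optimize import least_squares
    Q=onplane(C,edges,z)[:,:2]
    r=least_squares(lambda p:np.hypot(*(Q-p[:2]).T)-p[2],[*x0,.03],loss='soft_l1',f_scale=.001)
    return r.x,np.sqrt((r.fun**2).mean())
E
python3 - <<'E'
from h import *
s=get_state();d=get_image('wrist');C=cam(d,s)
m=mask(d['image'],'red');m[242:]=0
k=max(cv2.findContours(m,cv2.RETR_EXTERNAL,cv2.CHAIN_APPROX_NONE)[0],key=len).reshape(-1,2)
k=k[k[:,1]<240]
# outer part only: upper hull points
k=np.array([p for p in k if p[1]<=240]);print(len(k))
for z in(.030,.033,.036):print(z,fitcirc(C,k,z,(.538,.320)))
E
```

```text
124
0.03 (array([0.53904259, 0.32200171, 0.02919501]), np.float64(0.00903638822109013))
0.033 (array([0.53982194, 0.3222764 , 0.02882902]), np.float64(0.008922983168322053))
0.036 (array([0.54060167, 0.32255125, 0.02846275]), np.float64(0.008809577834513445))
```

```bash
python3 -m jog '[[0,1,-20,0],[0,1,-35,0],[0,1,-45,0],[0,1,-52,0],[0,1,-58,0],[0,1,-63,0],[0,1,-66,0],[0,1,-66,0]]'
```

```text
time: 8.55
position: [0.5386, 0.3212, 0.0426]
tool_rot: [-3.088, -0.579, -0.0]
ft_force: [0.3, 0.0, -2.5]
grip_width: 0.429
```

```bash
python3 -m jog '[[0,0,-1,0],[0,0,-2,0],[0,0,-3,0],[0,0,-4,0],[0,0,-4,0],[0,0,-4,0],[0,0,-4,0],[0,0,-4,0]]'
```

```text
time: 9.55
position: [0.5386, 0.3212, 0.0386]
tool_rot: [3.088, 0.579, 0.0]
ft_force: [0.0, 0.3, -1.6]
grip_width: 0.425
```

```bash
python3 -m jog '[[0,0,-1,0],[0,0,-2,0],[0,0,-2,0],[0,0,-2,0],[0,0,-2,0],[0,0,-2,0],[0,0,-2,0],[0,0,-2,0]]'
```

```text
time: 10.55
position: [0.5391, 0.3214, 0.0385]
tool_rot: [3.087, 0.579, 0.002]
ft_force: [-1.6, -1.9, 9.3]
grip_width: 0.421
```

```bash
python3 -m jog '[[0,0,1,0],[0,0,1,0],[0,0,1,0],[0,0,1,0],[0,0,20,0],[0,0,50,0],[0,0,100,0],[0,-10,155,0]]' 0.35
python3 -m jog '[[12,-60,0,0],[24,-120,0,0],[36,-180,0,0],[48,-240,0,0],[60,-300,0,0],[72,-355,0,0],[75,-383,0,0],[75,-383,0,0]]' 1
python3 - <<'E'
from h import *
s=get_state();d=get_image('wrist');C=cam(d,s);print(s['time'],s['position'])
b=blobs(mask(d['image'],'blue'),100);print(b)
for x in b:print(onplane(C,[x[0]],.0905).round(4))
print(proj(C,[[.6148,-.0713,.0905],[.4467,-.0404,.097]]))
dt=get_image('top')['image'];cv2.imwrite('pics/t2.png',cv2.resize(dt[225:325,140:250],None,fx=5,fy=5,interpolation=cv2.INTER_CUBIC)[:,:,::-1])
E
```

```text
time: 11.55
position: [0.5378, 0.312, 0.1941]
tool_rot: [-3.086, -0.582, -0.0]
ft_force: [0.7, 0.5, 1.1]
grip_width: 0.673
time: 12.55
position: [0.6137, -0.0754, 0.1926]
tool_rot: [3.088, 0.571, 0.001]
ft_force: [0.2, 0.6, 1.1]
grip_width: 1.002
12.55 [ 0.61373216 -0.07536214  0.1925517 ]
[([601.8, 91.7], 1185, [585, 8, 55, 157]), ([311.7, 230.5], 831, [296, 214, 33, 33]), ([10.5, 254.5], 745, [0, 233, 29, 41])]
[[ 0.7978 -0.2372  0.0905]]
[[ 0.6158 -0.0683  0.0905]]
[[0.5031 0.1678 0.0905]]
[[314.78823636 232.96172273]
 [217.45546162 390.97936851]]
```

View pics/t2.png

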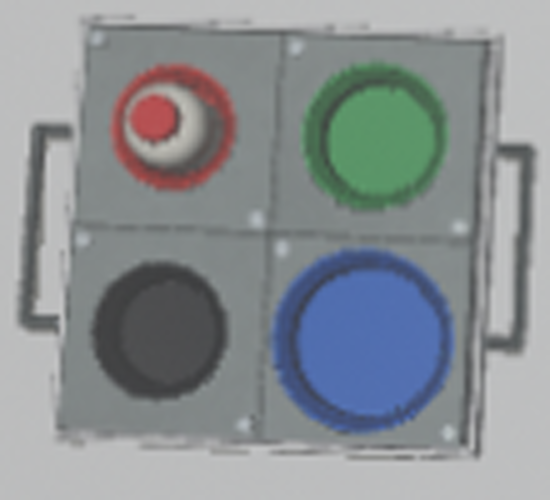

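```bash
python3 - <<'E'
from h import *
s=get_state();d=get_image('wrist');C=cam(d,s);print(s['time'],s['position'])
b=blobs(mask(d['image'],'blue'),100);print([onplane(C,[x[0]],.0905).round(4).tolist() for x in b if 280<x[0][0]<350])
dt=get_image('top');print('redcap',[onplane(cam(dt),[x[0]],.078).round(4).tolist() for x in blobs(mask(dt['image'],'red')[:262],25)], blobs(mask(dt['image'],'red'),25))
E
```

```text
12.65 [ 0.61365644 -0.07036712  0.19253925]
[[[0.6158, -0.0681, 0.0905]]]
redcap [[[0.5362, 0.3104, 0.078]], [[0.5386, 0.3199, 0.078]]] [([174.4, 249.7], 185, [162, 238, 25, 25]), ([170.2, 248.1], 67, [166, 244, 9, 9])]
```

```bash
python3 -m jog '[[2,2,-40,0],[2,2,-80,0],[2,2,-115,0],[2,2,-140,0],[2,2,-150,0],[2,2,-155,0],[2,2,-155,0],[2,2,-155,0]]'
python3 -m jog '[[0,0,0,0],[0,0,0,0],[0,0,0,0],[0,0,0,0],[0,0,0,0],[0,0,0,0],[0,0,0,0],[0,0,15,0]]' -1 30
```

```text
time: 13.75
position: [0.6163, -0.0698, 0.0377]
tool_rot: [3.087, 0.579, 0.003]
ft_force: [-0.2, -0.4, -0.3]
grip_width: 1.002
time: 14.75
position: [0.6141, -0.0699, 0.0505]
tool_rot: [-3.087, -0.579, 0.005]
ft_force: [-0.3, -0.5, -2.3]
grip_width: 0.471
```

```bash
python3 -m jog '[[0,0,40,0],[0,0,80,0],[-15,35,100,0],[-38,88,100,0],[-60,140,100,0],[-83,192,100,0],[-105,244,100,0],[-128,296,100,0]]'
python3 -m jog '[[-22,50,0,0],[-42,98,0,0],[-42,98,-20,0],[-42,98,-40,0],[-42,98,-45,0],[-42,98,-45,0],[-42,98,-45,0],[-42,98,-45,0]]'
python3 - <<'E'
from h import *
s=get_state();d=get_image('wrist');cv2.imwrite('pics/w3.png',d['image'][:,:,::-1]);C=cam(d,s);print(s['time'],s['position'],s['ft_force'])
P=[[.539,.321,.034],[.5344,.2264,.034],[.4404,.2302,.034],[.4442,.3241,.034]]
print(proj(C,P).round());print(circ(C,(.4442,.3241),.031,.034,13).round().tolist())
E
```

```text
time: 15.75
position: [0.4869, 0.2276, 0.1526]
tool_rot: [3.087, 0.579, 0.003]
ft_force: [0.4, 0.6, -1.7]
grip_width: 0.469
time: 16.75
position: [0.4461, 0.3242, 0.1072]
tool_rot: [-3.088, -0.578, -0.002]
ft_force: [-0.0, 0.5, -1.4]
grip_width: 0.476
16.75 [0.44606424 0.32416694 0.10721275] [-0.00169268  0.52375397 -1.42858532]
[[374. 122.]
 [495. 181.]
 [432. 296.]
 [318. 248.]]
[[334.0, 209.0], [311.0, 206.0], [291.0, 215.0], [278.0, 233.0], [276.0, 254.0], [286.0, 273.0], [303.0, 285.0], [325.0, 288.0], [345.0, 279.0], [358.0, 263.0], [361.0, 242.0], [352.0, 222.0], [334.0, 209.0]]
```

View pics/w3.png

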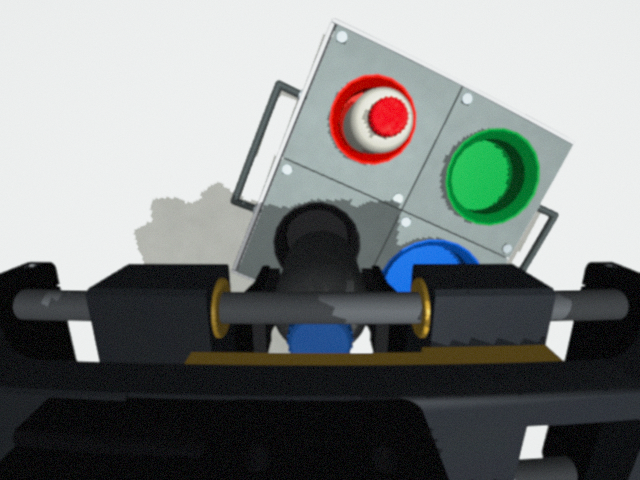

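```bash
python3 -m jog '[[0,1,-20,0],[0,1,-32,0],[0,1,-40,0],[0,1,-46,0],[0,1,-51,0],[0,1,-55,0],[0,1,-57,0],[0,1,-57,0]]'
python3 -m jog '[[0,0,-1,0],[0,0,-2,0],[0,0,-3,0],[0,0,-3,0],[0,0,-3,0],[0,0,-3,0],[0,0,-3,0],[0,0,-3,0]]'
```

```text
time: 17.8
position: [0.4456, 0.3251, 0.0496]
tool_rot: [3.088, 0.579, 0.0]
ft_force: [-0.2, -0.1, -1.3]
grip_width: 0.47
time: 18.8
position: [0.4455, 0.3252, 0.0466]
tool_rot: [3.088, 0.579, -0.0]
ft_force: [0.1, -0.4, -0.4]
grip_width: 0.475
```

```bash
python3 -m jog '[[0,0,0,0],[0,0,0,0],[0,0,0,0],[0,0,0,0],[0,0,30,0],[0,0,70,0],[0,0,120,0],[0,-20,160,0]]' 0.35
python3 -m jog '[[0,-60,0,0.15],[0,-120,0,0.3],[1,-180,0,0.5],[2,-240,0,0.5],[2,-300,0,0.5],[3,-340,0,0.5],[3,-345,0,0.5],[3,-345,0,0.5]]' 1
python3 - <<'E'
from h import *
s=get_state();d=get_image('wrist');C=cam(d,s);print(s['time'],s['position'],s['tool_rot'])
b=blobs(mask(d['image'],'green'),100);print(b,[onplane(C,[x[0]],.0965).round(4).tolist() for x in b])
dt=get_image('top');Ct=cam(dt);b=blobs(mask(dt['image'],'blue'),40);print('darkcap',[(x[0],x[1],onplane(Ct,[x[0]],.0995).round(4).tolist()) for x in b if x[0][0]<240])
E
```

```text
time: 19.8
position: [0.4451, 0.3068, 0.2088]
tool_rot: [-3.085, -0.584, -0.002]
ft_force: [0.5, -0.7, -0.4]
grip_width: 0.674
time: 20.8
position: [0.4485, -0.0394, 0.2066]
tool_rot: [-2.848, -1.324, -0.001]
ft_force: [0.4, 0.6, -0.1]
grip_width: 0.996
20.8 [ 0.44853315 -0.03936947  0.20661154] [-2.84834899e+00 -1.32428599e+00 -5.31659246e-04]
[([320.8, 231.8], 786, [305, 216, 32, 32])] [[[0.45, -0.0391, 0.0965]]]
darkcap [([212.2, 292.7], 1051, [[0.4399, 0.2201, 0.0995]]), ([163.4, 290.4], 87, [[0.4444, 0.3264, 0.0995]])]
```

```bash
python3 -m jog '[[1,0,-40,0],[1,0,-85,0],[1,0,-125,0],[1,0,-150,0],[1,0,-162,0],[1,0,-167,0],[1,0,-167,0],[1,0,-167,0]]'
python3 -m jog '[[0,0,0,0],[0,0,0,0],[0,0,0,0],[0,0,0,0],[0,0,0,0],[0,0,0,0],[0,0,0,0],[0,0,15,0]]' -1 30
```

```text
time: 21.9
position: [0.4504, -0.0399, 0.0405]
tool_rot: [2.847, 1.325, 0.002]
ft_force: [0.5, 0.3, -0.7]
grip_width: 1.003
time: 22.9
position: [0.4482, -0.0397, 0.054]
tool_rot: [-2.847, -1.324, 0.004]
ft_force: [-0.0, 0.1, -1.5]
grip_width: 0.531
```

```bash
python3 -m jog '[[0,0,40,0],[0,0,80,0],[15,47,90,0],[33,103,90,0],[50,158,90,0],[67,213,90,0],[84,262,90,0],[86,267,60,0]]'
python3 -m jog '[[0,0,-10,0],[0,0,-10,0],[0,0,-10,0],[0,0,-10,0],[0,0,-10,0],[0,0,-10,0],[0,0,-10,0],[0,0,-10,0]]'
python3 - <<'E'
from h import *
s=get_state();d=get_image('wrist');C=cam(d,s);print(s['time'],s['position'],s['ft_force'])
b=blobs(mask(d['image'],'green'),100);print(b)
q=circ(C,(.5357,.2276),.0335,.034);print(q.min(0),q.max(0))
cv2.imwrite('pics/w4.png',d['image'][120:360,200:520,::-1].repeat(2,0).repeat(2,1))
E
```

```text
time: 23.9
position: [0.5372, 0.2335, 0.1175]
tool_rot: [-2.842, -1.332, -0.012]
ft_force: [-0.5, -0.2, -2.3]
grip_width: 0.534
time: 24.9
position: [0.5355, 0.2272, 0.1046]
tool_rot: [2.848, 1.325, -0.0]
ft_force: [0.5, 0.7, -0.7]
grip_width: 0.528
24.9 [0.53548342 0.22718113 0.10455744] [ 0.50199654  0.71631381 -0.67899895]
[([318.1, 223.8], 3201, [272, 197, 96, 69]), ([319.0, 337.8], 2116, [282, 323, 75, 30])]
[272.47076705 198.96597781] [366.28627126 289.25738046]
```

View pics/w4.png

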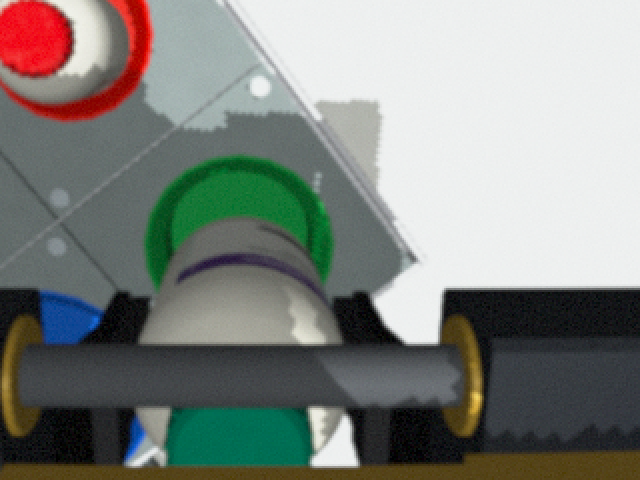

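```bash
python3 -m jog '[[0.5,0.5,-18,0],[0.5,0.5,-30,0],[0.5,0.5,-38,0],[0.5,0.5,-44,0],[0.5,0.5,-48,0],[0.5,0.5,-51,0],[0.5,0.5,-52,0],[0.5,0.5,-52,0]]'
python3 -m jog '[[0,0,-1,0],[0,0,-2,0],[0,0,-3,0],[0,0,-3,0],[0,0,-3,0],[0,0,-3,0],[0,0,-3,0],[0,0,-3,0]]'
```

```text
time: 25.95
position: [0.5362, 0.228, 0.0528]
tool_rot: [-2.848, -1.325, -0.001]
ft_force: [0.9, 1.7, -1.3]
grip_width: 0.532
time: 26.95
position: [0.5362, 0.2279, 0.0498]
tool_rot: [-2.848, -1.325, -0.001]
ft_force: [2.0, 3.3, 0.9]
grip_width: 0.534
```

```bash
python3 -m jog '[[0.5,0.7,0,0],[1,1.5,0,0],[1,1.5,-1,0],[1,1.5,-1,0],[1,1.5,-1,0],[1,1.5,-1,0],[1,1.5,-1,0],[1,1.5,-1,0]]'
```

```text
time: 27.95
position: [0.5365, 0.2283, 0.0495]
tool_rot: [2.847, 1.324, -0.003]
ft_force: [-2.6, -0.4, 11.2]
grip_width: 0.534
```

```bash
python3 -m jog '[[0,0,1,0],[0,0,1,0],[0,0,1,0],[0,0,1,0],[0,0,30,0],[0,0,80,0],[0,0,130,0],[-2,-10,185,0]]' 0.5
python3 -m jog '[[-12,-55,10,0],[-25,-112,10,0],[-38,-169,10,0],[-50,-225,10,0],[-64,-282,10,0],[-76,-340,10,0],[-90,-395,10,0],[-92,-412,10,0]]' 1
python3 - <<'E'
from h import *
get_image('top')
s=get_state();d=get_image('wrist');C=cam(d,s);print(s['time'],s['position'],s['tool_rot'])
b=blobs(mask(d['image'],'blue'),100);print(b,[onplane(C,[x[0]],.149).round(4).tolist() for x in b])
b=blobs(mask(d['image'],'orange'),40);print(b,[onplane(C,[x[0]],.042).round(4).tolist() for x in b])
dt=get_image('top');Ct=cam(dt);b=blobs(mask(dt['image'],'green'),25);print('greencap',[(x[0],x[1],onplane(Ct,[x[0]],.106).round(4).tolist()) for x in b if x[0][0]<240])
b=blobs(mask(dt['image'],'blue'),60);print('blue',[(x[0],onplane(Ct,[x[0]],.149).round(4).tolist()) for x in b if 380<x[0][0]<440])
cv2.imwrite('pics/w5.png',d['image'][:,:,::-1])
E
```

```text
time: 28.95
position: [0.5344, 0.2196, 0.2348]
tool_rot: [-2.847, -1.327, 0.001]
ft_force: [0.9, -0.2, -0.7]
grip_width: 0.753
time: 29.95
position: [0.4412, -0.1969, 0.2433]
tool_rot: [2.852, 1.316, -0.002]
ft_force: [-0.4, 0.3, -0.4]
grip_width: 0.999
30.0 [ 0.44159995 -0.19731467  0.24327656] [ 2.85194891e+00  1.31588696e+00 -1.61420900e-03]
[([626.3, 76.4], 714, [618, 23, 22, 101]), ([318.9, 230.1], 1542, [298, 208, 43, 45])] [[[0.6959, -0.2511, 0.149]], [[0.4452, -0.1923, 0.149]]]
[([340.6, 121.6], 178, [334, 114, 15, 16]), ([452.0, 238.6], 53, [447, 233, 11, 12])] [[[0.5195, -0.139, 0.042]], [[0.5354, -0.3156, 0.042]]]
greencap [([209.0, 248.0], 99, [[0.5356, 0.2276, 0.106]])]
blue [([405.2, 287.5], [[0.4485, -0.1852, 0.149]])]
```

View pics/w5.png

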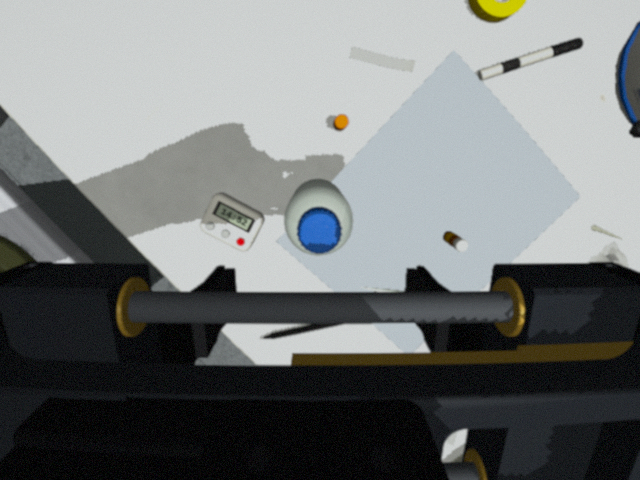

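```bash
python3 - <<'E'
from h import *
s=get_state();d=get_image('wrist');C=cam(d,s);print(s['time'],s['position'])
b=blobs(mask(d['image'],'blue'),400);print(b,[onplane(C,[x[0]],.149).round(4).tolist() for x in b])
dt=get_image('top');cv2.imwrite('pics/t3.png',cv2.resize(dt['image'][200:340,300:500],None,fx=3,fy=3)[:,:,::-1])
E
```

```text
30.1 [ 0.44317182 -0.19236199  0.24340344]
[([627.6, 84.0], 689, [619, 32, 21, 98]), ([321.4, 236.1], 1525, [301, 214, 43, 45])] [[[0.696, -0.2499, 0.149]], [[0.4452, -0.1921, 0.149]]]
```

View pics/t3.png

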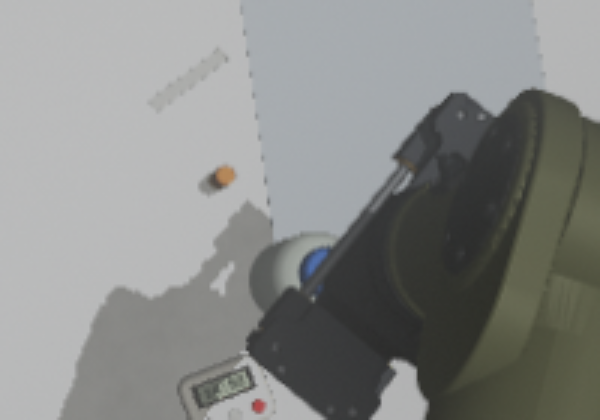

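```bash
python3 -m jog '[[1,0,-30,0],[1,0,-65,0],[1,0,-100,0],[1,0,-125,0],[1,0,-142,0],[1,0,-152,0],[1,0,-157,0],[1,0,-157,0]]'
python3 -m jog '[[0,0,0,0],[0,0,0,0],[0,0,0,0],[0,0,0,0],[0,0,0,0],[0,0,0,0],[0,0,0,0],[0,0,10,0]]' -1 45
```

```text
time: 31.2
position: [0.4444, -0.1929, 0.0869]
tool_rot: [2.848, 1.325, 0.001]
ft_force: [-0.0, 0.2, 0.3]
grip_width: 1.003
time: 32.2
position: [0.4428, -0.1925, 0.0954]
tool_rot: [-2.846, -1.324, 0.003]
ft_force: [0.4, 0.4, -4.1]
grip_width: 0.716
```

```bash
python3 -m jog '[[0,0,20,0],[0,0,50,0],[0,10,70,0],[0,45,75,0],[0,95,75,0],[0,150,75,0],[-1,205,75,0],[-1,260,75,0]]'
python3 -m jog '[[0,55,0,0],[-1,105,0,0],[-1,145,0,0],[-1,160,0,0],[-1,164,0,0],[-1,164,0,0],[-1,164,0,0],[-1,164,0,0]]'
python3 - <<'E'
from h import *
s=get_state();d=get_image('wrist');C=cam(d,s);print(s['time'],s['position'],s['ft_force'])
b=blobs(mask(d['image'],'blue'),100);print(b)
q=circ(C,(.4416,.2314),.0415,.034);print(q.min(0),q.max(0))
cv2.imwrite('pics/w6.png',d['image'][:,:,::-1])
E
```

```text
time: 33.2
position: [0.4425, 0.0686, 0.1713]
tool_rot: [2.848, 1.324, -0.0]
ft_force: [1.6, 0.9, -3.1]
grip_width: 0.711
time: 34.2
position: [0.4423, 0.2302, 0.1716]
tool_rot: [2.849, 1.323, -0.0]
ft_force: [0.0, 0.4, -4.5]
grip_width: 0.718
34.2 [0.44226495 0.23018876 0.17156943] [ 0.04660256  0.35013871 -4.45548907]
[([231.3, 138.1], 1225, [212, 118, 40, 40]), ([318.5, 200.5], 2610, [272, 177, 93, 59]), ([322.8, 290.4], 137, [305, 288, 37, 5]), ([323.4, 337.8], 2893, [273, 323, 102, 31])]
[272.32930015 178.9645751 ] [363.94327319 268.49361017]
```

View pics/w6.png

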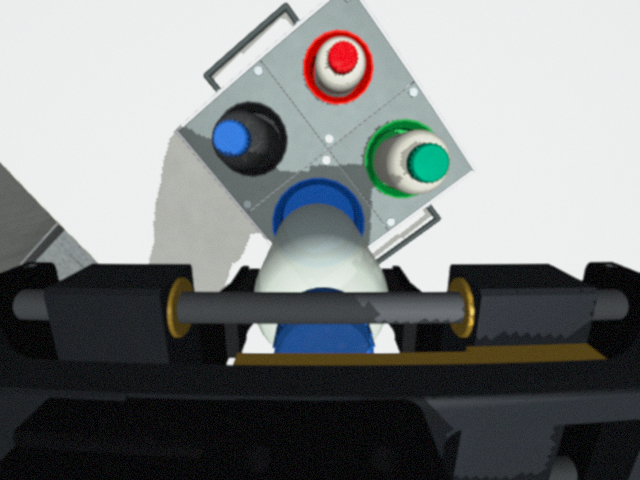

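```bash
python3 -m jog '[[0,1.5,-25,0],[0,1.5,-42,0],[0,1.5,-52,0],[0,1.5,-59,0],[0,1.5,-65,0],[0,1.5,-69,0],[0,1.5,-72,0],[0,1.5,-72,0]]'
python3 -m jog '[[0,0,-1,0],[0,0,-2,0],[0,0,-2,0],[0,0,-2,0],[0,0,-2,0],[0,0,-2,0],[0,0,-2,0],[0,0,-2,0]]'
```

```text
time: 35.25
position: [0.4422, 0.2326, 0.0995]
tool_rot: [2.848, 1.325, 0.0]
ft_force: [1.9, -0.1, -5.5]
grip_width: 0.715
time: 36.25
position: [0.4421, 0.2326, 0.0976]
tool_rot: [2.848, 1.325, 0.0]
ft_force: [0.9, 0.1, -3.7]
grip_width: 0.716
```

```bash
python3 -m jog '[[0,0,-1,0],[0,0,-2,0],[0,0,-2,0],[0,0,-2,0],[0,0,-2,0],[0,0,-2,0],[0,0,-2,0],[0,0,-2,0]]'
```

```text
time: 37.25
position: [0.4426, 0.2334, 0.0968]
tool_rot: [2.848, 1.325, 0.003]
ft_force: [-0.7, -0.9, 5.2]
grip_width: 0.712
```

```bash
python3 -m jog '[[0,0,1,0],[0,0,1,0],[0,0,1,0],[0,0,1,0],[0,0,20,0],[0,0,60,0],[0,0,110,0],[0,0,150,0]]' 0.85
python3 -m jog '[[0,-60,0,0],[0,-120,0,0],[0,-180,0,0],[0,-240,0,0],[0,-300,0,0],[0,-300,0,0],[0,-300,0,0],[0,-300,0,0]]'
python3 - <<'E'
from h import *
print(get_state()['time']);ds=get_image('scene');dt=get_image('top');Ct=cam(dt);im=dt['image']
W={'red':(.539,.321,.078,'red'),'dark':(.4452,.325,.0995,'blue'),'green':(.5357,.2276,.106,'green'),'blue':(.442,.232,.159,'blue')}
h=cv2.cvtColor(im,cv2.COLOR_RGB2HSV)
for n,(x,y,z,c) in W.items():
    for b in blobs(mask(im,c),20):
        if b[0][0]<260:
            p=onplane(Ct,[b[0]],z)[0];print(n,b[0],b[1],(1000*(p[:2]-[x,y])).round(1))
print('vials',blobs(mask(im,'orange'))[-1],onplane(Ct,[(374.5,258.2)],.044))
a=cv2.resize(im[225:325,140:240],(400,400),interpolation=3);b=cv2.resize(ds['image'][170:270,170:270],(400,400),interpolation=3)
cv2.imwrite('pics/f1.png',np.hstack([a,b])[:,:,::-1])
cv2.imwrite('pics/f2.png',dt['image'][:,:,::-1])
E
```

```text
time: 38.25
position: [0.4423, 0.2333, 0.249]
tool_rot: [2.847, 1.326, 0.004]
ft_force: [-0.0, -0.5, 0.3]
grip_width: 0.925
time: 39.25
position: [0.4423, -0.0657, 0.2462]
tool_rot: [2.846, 1.329, 0.001]
ft_force: [-0.0, -0.3, -1.2]
grip_width: 0.926
39.25
red [174.3, 249.6] 184 [ -3.7 -10.4]
red [170.2, 248.1] 67 [-0.4 -1.1]
dark [220.5, 290.0] 217 [   0.5 -122.8]
dark [201.2, 291.0] 223 [ -1.7 -81.1]
dark [163.4, 290.4] 87 [-0.8  1.4]
green [209.0, 248.0] 98 [-0.1 -0. ]
blue [220.5, 290.0] 217 [  2.1 -39.7]
blue [201.2, 291.0] 223 [-0.1 -0.4]
blue [163.4, 290.4] 87 [ 0.8 77.3]
vials ([548.2, 61.7], 60, [544, 58, 9, 9]) [[ 0.51901916 -0.13802919  0.044     ]]
```

View pics/f1.png

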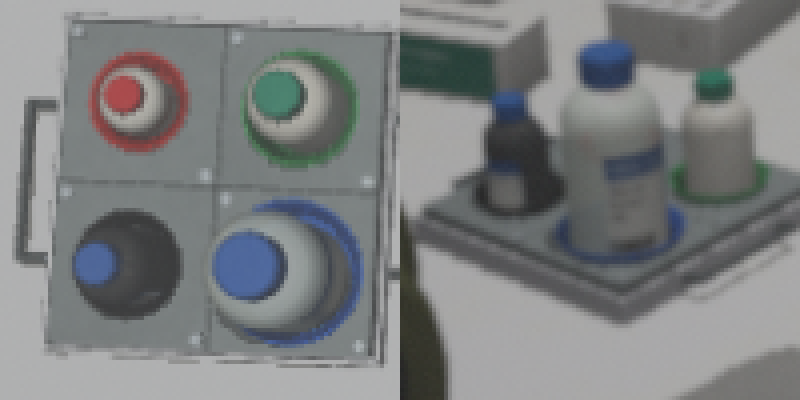

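View pics/f2.png

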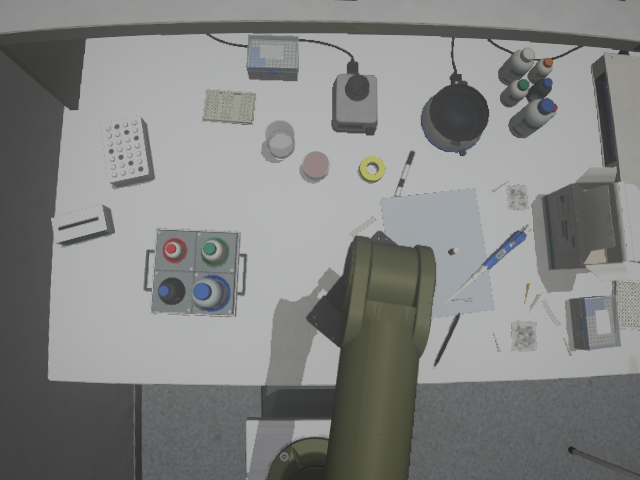

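```bash
python3 -c "
from h import *
print(close_job())"
```

```text
the job is handed in; nothing more can be done
None
```

I put all four bottles in their own wells, released them, and handed the job in at about 39 s of the 93 s allowed. `close_job()` reports no verdict, so success isn't confirmed.

- **Bottle positions:** In the last top picture, all four caps were within about 2 mm of the well axes. That assumes each bottle is fully down.
- **Seating:** Red, green and blue were pressed down until I measured contact with the well floor (5–11 N). The dark bottle was released at first touch, when its weight had mostly come off the wrist. Its cap position matches a fully seated bottle.
- **Upright:** All four look upright in the top picture. The scene view shows dark, green and blue upright, with red hidden behind the others.
- **Vials:** The white-cap vial stands unmoved in the last picture. The arm hid the orange-cap vial there. I last saw it upright and in place just before the blue grasp, and the arm's path after that kept well clear of it.
- **Checks that disagreed:** The top and wrist cameras put the well centres 1–2.5 mm apart, so I aimed between the two. The green bottle brushed its well wall (about 4 N sideways), so I shifted it about 1 mm before it seated. One top-view reading of the blue cap was off because the arm partly covered it, so I ignored it.

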